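# Feed a slide carrier through the loader's sprung dust gate

### The job

Take the slide carrier by its upright blade, push it nose first into the slide loader through the sprung dust gate, and go on gently, feeling for the adjustable stop hidden inside, until the carrier is fully home with the stop's small plunger pressed right in. Then let go and come away, so that the gate is swung fully shut behind the carrier; do not force anything and leave the other things on the desk where they are.

Things in the scene. Friction and masses are not known exactly. Their poses are not given: they have to be found in the camera images.
- carrier: Slide carrier, bare aluminium, about 0.2 kg, loose: flat body 90 long (x), 34 wide (y), 14 high; the leading end (nose, +x) is a half circle of radius 17, the tail (-x) square; a glass slide lies on it. An upright grip blade, 24 long (x), 10 thick (y), stands near the tail, its middle at x = -20. Origin: centre of the underside, 45 from nose and tail; x to the nose, z up.
- blade_top (a point): Centre of the top face of the carrier's grip blade, 62 above the carrier's underside. The blade stands 48 above the body's top.
- loader: Slide loader, fixed: a white straight lane 56 wide outside, 39 inside, its floor 4 above the desk. Origin: on the desk under the middle of the closed gate; x along the lane, inwards (the way the carrier is pushed), y across, z up. From x = -82 to 0 an open porch between side walls 12 high (all heights above the desk); from x = 6 to 200 covered, the cover's underside at 22, top at 26.
- lane (a point): Point on the lane floor in the middle of the closed gate (4 above the desk, loader x = 0), axes as the loader's. The porch where the carrier is set down lies on its -x side.
- slot_end (a point): Far end of the slot in the cover's top, 26 above the desk, loader x = 132. The slot, 16 wide, runs along the lane's middle from x = 6 to here and lets the grip blade travel through, standing up to 66 above the desk; keep the fingers above the cover. The cover is clear to x = 62, grey beyond.
- stop_near (a point): Nearest place (loader x = 142, on the floor) of the adjustable stop's face. The rigid stop stands across the lane under the grey cover, its face 0 to 34 farther in than this point, different each time and not measured; a plunger sticks out of it 5 towards the gate. So the carrier's origin is home somewhere between loader x = 97 and 131.
- gate (a joint): Spring-hinged steel gate leaf across the lane at loader x = 0, 42 long, 15 high, on an upright pin at y = +23. 0 shut, up to 1.5 rad swung inwards; it opens only inwards. The carrier's nose opens it (2 to 5 N along the lane), its flank then holds it at about 1.4 rad, and the spring shuts it once the tail is more than 42 past x = 0.
- home (a joint): Plunger of the hidden stop: 0 sticking out 5 mm (0.005 m), grows to 0.005 pressed in flush with the stop's face. It takes about 4 N to push in and stays where it is left.
- flat_tray: Bystander: flat aluminium slide tray without a blade, 90 x 34 x 10; origin under its centre.
- objective: Bystander: steel microscope objective standing on end, 32 across, 46 high; origin under its centre.
- dropper: Bystander: amber dropper bottle, 36 across, 75 high; origin under its centre.
- dish: Bystander: closed clear dish, 63 across, 13 high; origin under its centre.
- slide_box: Bystander: closed wooden slide box, 100 x 170 x 34; origin under its centre.
- pen: Bystander: ball pen lying on the desk, 130 long, 10 thick; origin under its middle.
- lens_brush: Bystander: small brush lying on the desk; origin under its middle.
Things that resemble listed ones, but are neither listed nor needed, are in the scene too. What is meant by the carrier is not red, and is the smaller of those in its own colour.

How it is judged:
By the outcome, as a careful person would: the job done as asked, in the order asked, and still so for the second after the job is handed in, with the robot touching nothing.
It also fails if it takes over 48 s, if anything falls off the work surface, if the arm or the gripper's body presses on something with over 40 N, if the wrist force passes 120 N, or if a joint passes its speed limit or range.

### The arm

A 6-joint arm with a two-finger parallel gripper is mounted at the origin on the work surface. World frame = base frame: x ahead of the robot, y to its left, z up, the work surface at z = 0. Lengths are in m, angles in rad, forces in N, time in s.
With the tool pointing down it reaches from about 0.325 to 0.9 m from the base axis. Payload 6.1 kg.
Tool frame: the origin (TCP) lies midway between the tips of the shut fingers; the grasp point (between the pads) lies 19 mm behind it; z points along the fingers, y is the line along which they close (so a half turn about z gives the same grasp; the last joint's range is limited). The gripper opens to 85 mm and grips with 20 to 120 N. Pads are 22 mm wide; open, the fingers measure 114 mm over their backs; the gripper's body (76 mm by 85 mm) begins 54 mm behind the grasp point. The pads swing forward as they close: fully open they stand 13 mm farther back than shut.
Start: joints at [-1.394, 0.22, 1.526, -0, 1.395, -0.126], TCP at [0.186, -0.597, 0.192] pointing down, gripper open.
Joint ranges: [-2.98, 2.98], [-0.91, 2.08], [0.09, 2.57], [-1.24, 4.39], [0.2, 2.65], [-2.68, 2.68]. Speed limits (rad/s): [2.57, 2.57, 3.01, 3.14, 3.14, 3.14].

### API

Orientations are given as [roll, pitch, yaw] about the fixed x, y, z axes, in that order (R = Rz(yaw) Ry(pitch) Rx(roll)).
In Python, from plant import movep, move_l, set_joints, gripper_to, hold, inverse_kinematics, observe, get_image, get_calibration, Unreachable, job_done gives the robot as it stands. Calls block until the motion is done:
- movep(position, orientation): joint-space move of the TCP to a pose.
- move_l(position, feed=0.15, rotation=None, max_force=None): straight line of the TCP; rotation=None keeps the orientation; feed is the mean speed in m/s. With max_force (N) it stops when the force on the tool has changed by that much, and returns True; else False.
- set_joints(angles): joint-space move.
- gripper_to(opening, f_grip=None): finger opening in m; f_grip is the grip in N (None keeps the last); returns when the fingers have stopped.
- hold(seconds).
- inverse_kinematics(position, orientation): joint angles nearest the present ones, or None.
- observe(): the state.
- get_image(name): name is "side" or "top" or "wrist"; returns (picture, depth): 420x560x3 uint8, red, green, blue; 420x560 float32, m along the optical axis (not along the pixel's ray), 0 where there is no reading.
- get_calibration(name): a dict with "intrinsics" (3x3 intrinsics, pixels), "world_from_camera" (4x4, takes a point from camera to world coordinates). Camera axes: x right, y down, z forward; pixel columns grow to the right and rows downward; lengths in m; the calibration is good to about 2 mm. A picture is of the moment at which its call begins: read the wrist's pose just before it. get_calibration takes no time and is no camera call; for the wrist camera it gives the pose at the moment of the call.
A pose or a line that the arm cannot do raises Unreachable and nothing moves.
- job_done(): hands the job in; it is judged then, once.
The state is a dict: "time_s": time; "q": joint angles; "joint_velocities": joint speeds; "joint_torque": joint torques, N m; "eef_pos": TCP position; "tcp_rot": TCP orientation; "ft_force": force on the tool from outside, world axes, zero at the start; "torque": the same for the moment, N m; "opening": finger opening in m; "grasp_force": force on a finger pad.
Only numpy, scipy, OpenCV 4.12 (cv2) and the standard library are available. Lean on these libraries where they do the work, as an engineer would, in place of code of your own. Each camera call takes 0.05 s, during which the arm holds its last target. There are 200 camera calls.

## Working session

There is one attempt and no reset: what is moved stays moved. The work goes in short steps, each a Python script; the robot and the scene stay as the last script left them, time stands still between calls to the robot, and variables do not carry over. Pictures are saved under pics/ and viewed, at most 10 in all, crops included, and the job is handed in when it is done.

```bash
mkdir -p pics; ls; cat > h.py <<'E'
import numpy as np, cv2
from plant import *
def grab(n):
    c=get_calibration(n); im,d=get_image(n); np.savez(f'{n}.npz',im=im,d=d,K=c['intrinsics'],T=c['world_from_camera']); return im,d
def cloud(n):
    z=np.load(f'{n}.npz'); d=z['d'];K=z['K'];T=z['T']
    v,u=np.mgrid[:420,:560]
    P=np.stack([(u-K[0,2])/K[0,0]*d,(v-K[1,2])/K[1,1]*d,d],-1)@T[:3,:3].T+T[:3,3]
    P[d<=0]=np.nan
    return z['im'],P
E
python3 - <<'E'
from h import *
a,_=grab('top');b,_=grab('side')
cv2.imwrite('pics/top.png',cv2.resize(a[:,:,::-1],(800,600),interpolation=cv2.INTER_CUBIC))
cv2.imwrite('pics/side.png',b[:,:,::-1])
for n in('top','side'):
    print(get_calibration(n)['world_from_camera'].round(3))
print(observe()['time_s'])
E
```

```text
pics
[[ 0.016 -0.998  0.056  0.498]
 [-1.    -0.017 -0.021 -0.071]
 [ 0.021 -0.055 -0.998  1.456]
 [ 0.     0.     0.     1.   ]]
[[-0.94  -0.263  0.216  0.314]
 [-0.34   0.736 -0.585  0.667]
 [-0.005 -0.624 -0.782  1.048]
 [ 0.     0.     0.     1.   ]]
0.1
```

View pics/top.png

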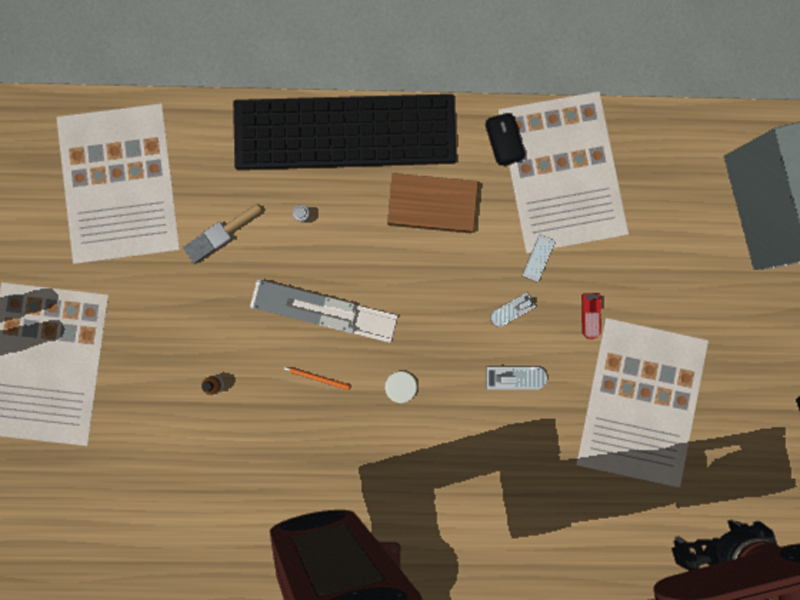

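View pics/side.png

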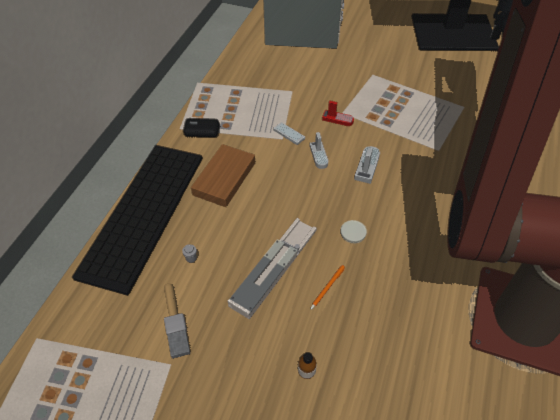

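The top view (800x600) shows three bladed carriers:
- (514,310): aluminium, small.
- (516,377): aluminium, visibly larger.
- (592,315): red.

The one at (514,310) fits, being the smaller aluminium one. (539,257) is the flat tray with no blade. The loader runs from its porch at (395,328) to its far end at (255,293). I'll confirm with a crop and measure.

```bash
python3 - <<'E'
from h import *
im,P=cloud('top')
s=0.7
def reg(u0,v0,u1,v1,zlo,zhi):
    m=np.zeros((420,560),bool); m[int(v0*s):int(v1*s),int(u0*s):int(u1*s)]=1
    m&=(P[...,2]>zlo)&(P[...,2]<zhi); return P[m]
def rect(Q,name):
    r=cv2.minAreaRect((Q[:,:2]*1000).astype(np.float32)); print(name,len(Q),np.round(r[0],1),np.round(r[1],1),round(r[2],1),'z',np.percentile(Q[:,2],[5,50,95]).round(4)); return r
for nm,b in dict(small=(485,285,545,333),big=(480,357,555,397)).items():
    rect(reg(*b,.007,.03),nm+' body'); Q=reg(*b,.045,.1); rect(Q,nm+' blade'); print(Q.mean(0).round(4))
r=rect(reg(245,272,405,348,.008,.04),'loader all'); print(cv2.boxPoints(r).round(1))
Q=reg(245,272,405,348,.021,.035); r=rect(Q,'loader cover');print(cv2.boxPoints(r).round(1))
# desk check
print('desk',np.nanmedian(reg(420,250,480,300,-.02,.02)[:,2]))
# side
im2,P2=cloud('side')
m=np.zeros((420,560),bool); m[130:172,305:332]=1
for lo,hi in((.007,.03),(.045,.1)):
    Q=P2[m&(P2[...,2]>lo)&(P2[...,2]<hi)]; rect(Q,'side small'); print(Q.mean(0).round(4))
m=np.zeros((420,560),bool); m[215:318,225:320]=1
r=rect(P2[m&(P2[...,2]>.008)&(P2[...,2]<.04)],'side loader');print(cv2.boxPoints(r).round(1))
r=rect(P2[m&(P2[...,2]>.021)&(P2[...,2]<.04)],'side cover');print(cv2.boxPoints(r).round(1))
a=im[195:275,165:395]; a=cv2.resize(a,None,fx=3.4,fy=3.4,interpolation=cv2.INTER_CUBIC)
b=im2[95:185,290:390]; b=cv2.resize(b,None,fx=3.2,fy=3.2,interpolation=cv2.INTER_CUBIC)
o=np.zeros((a.shape[0]+b.shape[0],max(a.shape[1],b.shape[1]),3),np.uint8); o[:a.shape[0],:a.shape[1]]=a;o[a.shape[0]:,:b.shape[1]]=b
cv2.imwrite('pics/crop.png',o[:,:,::-1])
E
```

```text
small body 358 [ 559.4 -321. ] [ 85.1 115.3] 6.6 z [0.0081 0.0143 0.0199]
small blade 37 [ 567.5 -334. ] [ 9.9 24.3] 29.8 z [0.0531 0.0614 0.067 ]
[ 0.5673 -0.3334  0.0609]
big body 586 [ 429.9 -331.7] [ 74.7 137.4] 3.1 z [0.013  0.0192 0.0244]
big blade 75 [ 424.9 -300.3] [13.6 31.1] 0.9 z [0.0622 0.0793 0.0848]
[ 0.4252 -0.299   0.0778]
loader all 1421 [550.7  52.7] [136.5 311.9] 1.7 z [0.0093 0.0252 0.0306]
[[ 477.8  206.5]
 [ 487.2 -105.2]
 [ 623.6 -101.1]
 [ 614.2  210.6]]
loader cover 1109 [559.2  90.2] [204.7  56.1] 76.8 z [0.0219 0.0261 0.0311]
[[508.6  -3.1]
 [563.2 -15.9]
 [609.8 183.4]
 [555.2 196.2]]
desk 0.00013774911211861252
side small 292 [ 558.3 -313.4] [34.2 93.6] 30.0 z [0.0097 0.0149 0.0219]
[ 0.5572 -0.3083  0.0152]
side small 49 [ 569.7 -330.5] [10.  26.4] 28.2 z [0.0464 0.0598 0.065 ]
[ 0.5681 -0.3275  0.0578]
side loader 2217 [512.6  59.2] [287.5 175.8] 85.4 z [0.0098 0.0258 0.0297]
[[413.6 -77.1]
 [588.8 -91.1]
 [611.7 195.5]
 [436.4 209.5]]
side cover 1700 [560.1  92.3] [207.9  58. ] 76.6 z [0.0228 0.0266 0.03  ]
[[507.9  -2.1]
 [564.3 -15.5]
 [612.3 186.7]
 [555.9 200.1]]
```

View pics/crop.png

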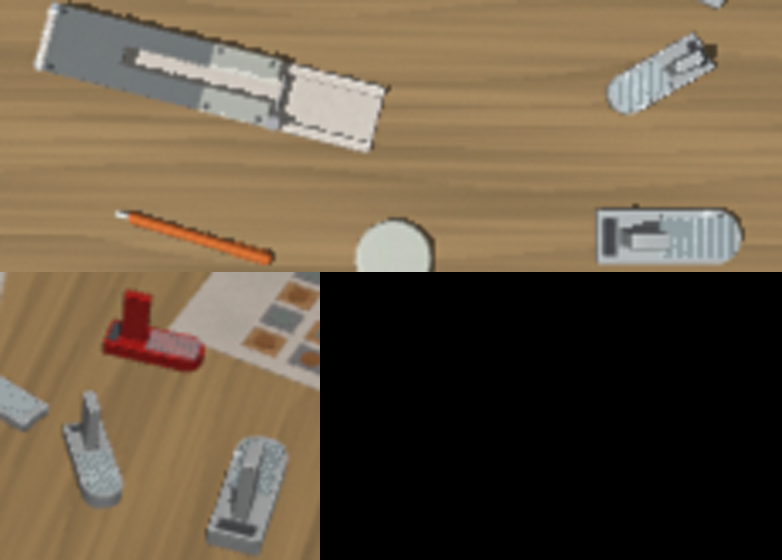

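The crop confirms it. The small aluminium carrier at (650,75) has its nose to the lower left, with a 34x94 body and its blade top at 62, so it matches. The gate is at about (285,95). Next I'll look closer with the wrist camera, first at the loader and then at the carrier.

```bash
python3 - <<'E'
from h import *
from scipy.spatial.transform import Rotation as R
o=observe(); c=get_calibration('wrist')['world_from_camera']
Rt=R.from_euler('xyz',o['tcp_rot']).as_matrix() if np.size(o['tcp_rot'])==3 else np.array(o['tcp_rot'])
ct=Rt.T@(c[:3,3]-o['eef_pos']); zt=Rt.T@c[:3,2]
print(o['tcp_rot'],'cam in tool',ct.round(3),'view',zt.round(3))
def aim(p,yaw,h):   # TCP pose so the optical axis meets p
    Rn=R.from_euler('xyz',[np.pi,0,yaw]).as_matrix()
    v=Rn@zt; cw=Rn@ct
    tz=h; k=(p[2]-(tz+cw[2]))/v[2]
    return [*(np.array(p[:2])-cw[:2]-k*v[:2]),tz],[np.pi,0,yaw]
yl=np.radians(76.7); yc=np.radians(120)
for off in (0,np.pi,-np.pi):
  print(off,[None if q is None else np.round(q,2) for q in [inverse_kinematics(p,[np.pi,0,y+off]) for p,y in(([.568,-.331,.03],yc),([.568,-.331,.2],yc),([.52,-.1,.1],yl),([.5615,.099,.04],yl))]])
def go(p,y,h,n):
    for off in (0,-np.pi):
        try: movep(*aim(p,y+off,h)); break
        except Unreachable: print('unreach',off)
    hold(.3); a,_=grab('wrist'); import shutil; shutil.move('wrist.npz',f'w_{n}.npz'); return a
a=go([.54,.01,.02],yl,.22,'load'); print(observe()['q'])
b=go([.563,-.322,.03],yc,.2,'car'); print(observe()['q'],observe()['time_s'])
cv2.imwrite('pics/w.png',np.hstack([a,b])[:,:,::-1][::1]) if 0 else cv2.imwrite('pics/w.png',cv2.resize(np.vstack([a,b]),(400,600),interpolation=cv2.INTER_AREA)[:,:,::-1])
E
```

```text
[-3.13984502e+00 -2.43848752e-04  3.02774831e-01] cam in tool [ 0.066 -0.001 -0.182] view [-0.26   0.     0.966]
0 [array([-0.65,  0.45,  1.56,  0.  ,  1.14, -1.17]), array([-0.65,  0.29,  1.43,  0.  ,  1.42, -1.17]), array([-0.34,  0.08,  1.86, -0.  ,  1.2 , -0.11]), array([ 0.04,  0.25,  1.8 , -0.  ,  1.1 ,  0.27])]
3.141592653589793 [array([-0.65,  0.45,  1.56, -0.  ,  1.14,  1.97]), array([-0.65,  0.29,  1.43, -0.  ,  1.42,  1.97]), None, None]
-3.141592653589793 [array([-0.65,  0.45,  1.56, -0.  ,  1.14,  1.97]), array([-0.65,  0.29,  1.43, -0.  ,  1.42,  1.97]), None, None]
[-6.05721694e-02  2.55431639e-02  1.68689732e+00 -6.23702656e-06
  1.42920490e+00  1.71998929e-01]
[-6.20714518e-01  2.12990485e-01  1.51942498e+00  6.56109914e-05
  1.40894858e+00 -1.14519537e+00] 4.7
```

View pics/w.png

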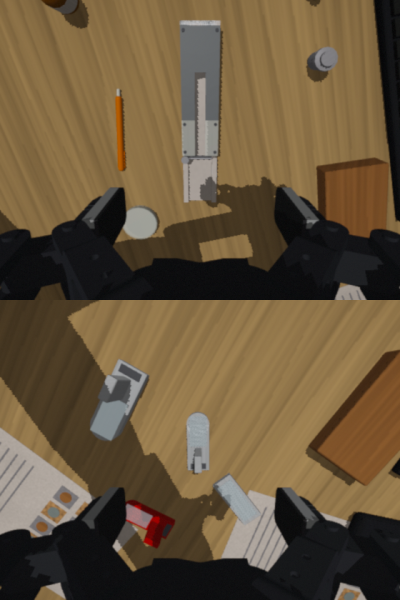

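The wrist views show the loader upright at (200,110), with its porch at (200,180), and the carrier at (198,443) with its nose up. Both are clear, so I'll fit them from depth.

```bash
python3 - <<'E'
from h import *
im,P=cloud('w_car')
X=P.reshape(-1,3); c=np.array([.558,-.3134]); 
near=np.hypot(*(X[:,:2]-c).T)<.06
def rect(Q,n):
    r=cv2.minAreaRect((Q[:,:2]*1000).astype(np.float32)); print(n,len(Q),np.round(r[0],1),np.round(r[1],1),round(r[2],2),np.median(Q[:,2]).round(4)); return r
rect(X[near&(X[:,2]>.011)&(X[:,2]<.017)],'body'); rect(X[near&(X[:,2]>.057)],'blade top')
rect(X[near&(X[:,2]>.035)],'blade')
im,P=cloud('w_load'); X=P.reshape(-1,3)
X=X[(np.abs(X[:,0]-.55)<.12)&(X[:,1]>-.13)&(X[:,1]<.25)]
r=rect(X[(X[:,2]>.0235)&(X[:,2]<.029)],'cover')
a=np.radians(r[2] if r[2]>45 else r[2]+90); 
d=np.array([np.cos(a),np.sin(a)]); n=np.array([-d[1],d[0]]); o=np.array(r[0])/1000-.103*d
print('yaw',np.degrees(a),'origin',o.round(4))
u=(X[:,:2]-o)@d; v=(X[:,:2]-o)@n; z=X[:,2]
f=lambda A:np.percentile(A,[0.5,50,99.5]).round(4) if len(A) else None
C=(z>.0235)&(z<.029)&(abs(v)<.04); print('cover u',f(u[C]))
for lo in np.arange(.01,.2,.03):
    m=C&(u>lo)&(u<lo+.03); sl=(z<.02)&(abs(v)<.015)&(u>lo)&(u<lo+.03)
    print('cover v',lo.round(2),f(v[m]),'slot v',f(v[sl]))
for lo in (-.08,-.06,-.04,-.02):
    m=(z>.009)&(z<.0145)&(abs(v)<.035)&(u>lo)&(u<lo+.02); fl=(z>.002)&(z<.006)&(abs(v)<.035)&(u>lo)&(u<lo+.02)
    print('wall',lo,f(v[m&(v<0)]),f(v[m&(v>0)]),'floor',f(v[fl]))
m=(z>.009)&(abs(v)<.035)&(u<.1); print('porch start u',u[m].min())
m=(z>.009)&(z<.017)&(abs(v)<.015)&(u<.008)&(u>-.03); print('gate',m.sum(),f(u[m]))
sl=(z<.02)&(abs(v)<.006)&(u>.01)&(u<.17); print('slot end',f(u[sl]))
E
```

```text
body 2057 [ 557.9 -315.3] [33.9 88.9] 31.17 0.0142
blade top 36265 [ 549.9 -298.2] [85.7 99.7] 82.8 0.3194
blade 36322 [ 549.9 -298.2] [85.7 99.7] 82.8 0.3193
cover 8361 [560.1  91.4] [205.8  56.2] 76.64 0.0256
yaw 76.63587951660156 origin [ 0.5363 -0.0088]
cover u [0.0122 0.1341 0.2054]
cover v 0.01 [-0.0279  0.008   0.0279] slot v [-0.0083  0.      0.0083]
cover v 0.04 [-0.0274 -0.0085  0.0276] slot v [-0.0081  0.0001  0.0082]
cover v 0.07 [-0.0278 -0.0084  0.0279] slot v [-0.0079  0.0001  0.0081]
cover v 0.1 [-0.0274 -0.0081  0.0276] slot v [-0.0077  0.0002  0.008 ]
cover v 0.13 [-0.0277  0.0002  0.0279] slot v [-0.0075  0.0002  0.0079]
cover v 0.16 [-0.0277  0.0002  0.0275] slot v None
cover v 0.19 [-0.0275  0.0003  0.028 ] slot v [-0.0144  0.0003  0.015 ]
wall -0.08 [-0.0272 -0.0234 -0.0197] [0.0195 0.0233 0.0271] floor [-0.0189 -0.0001  0.0187]
wall -0.06 [-0.0281 -0.0243 -0.0205] [0.0194 0.023  0.0278] floor [-0.0197 -0.      0.0185]
wall -0.04 [-0.0278 -0.024  -0.0202] [0.0202 0.0239 0.0277] floor [-0.0196 -0.      0.0194]
wall -0.02 [-0.0274 -0.0236 -0.02  ] [0.02   0.0237 0.0274] floor [-0.0194  0.      0.0194]
porch start u -0.07604738857435263
gate 50 [0.0064 0.0069 0.0073]
slot end [0.0108 0.077  0.138 ]
```

The wrist fit gives the carrier body as 33.9x88.9 (expected 34x90). Porch start, gate, slot end and cover end all put the gate origin 6 mm further in, at about (0.5376, -0.0032) with yaw 76.7°. Now the grasp.

```bash
cat >> h.py <<'E'
YL=np.radians(76.72); OL=np.array([.5376,-.0032]); D=np.array([np.cos(YL),np.sin(YL)]); N=np.array([-D[1],D[0]])
def lane(u,v,z): return [*(OL+u*D+v*N),z]   # u: loader x of blade (TCP)
def st(t=''):
    o=observe(); f=np.array(o['ft_force']); e=np.array(o['eef_pos']); r=e[:2]-OL
    print(t,'t',round(o['time_s'],2),'u,v,z',np.round([r@D*1e3,r@N*1e3,e[2]*1e3],2),'F along/across/z',np.round([f[:2]@D,f[:2]@N,f[2]],2),'open',round(o['opening'],4),'gf',round(float(np.max(o['grasp_force'])),1)); return o
E
python3 - <<'E'
from h import *
yc=np.radians(120.9); b=np.array([.5682,-.332])
im,P=cloud('w_car'); X=P.reshape(-1,3); m=(np.hypot(*(X[:,:2]-b).T)<.03)&(X[:,2]>.03)&(X[:,2]<.075)
Q=X[m]; print(m.sum(), np.nanmin(Q,0),np.nanmax(Q,0)); T=Q[Q[:,2]>.058]; r=cv2.minAreaRect((T[:,:2]*1000).astype(np.float32)); print(r)
rc=np.array(r[0])/1000
if np.hypot(*(rc-b))<.005 and max(r[1])<28: b=(b+rc)/2
print(b)
gripper_to(.04,60)
movep([*b,.1],[np.pi,0,yc])
st('above')
hit=move_l([*b,.034],feed=.06,max_force=6); st(f'down {hit}')
gripper_to(0,60); st('grip')
a,_=grab('wrist')
move_l([*b,.075],feed=.08); st('lift')
b2,_=grab('wrist')
cv2.imwrite('pics/g.png',b2[:,:,::-1])
E
```

```text
319 [ 0.55818387 -0.34391985  0.03003579] [ 0.57764311 -0.31997846  0.0631051 ]
((567.7062377929688, -332.1214904785156), (9.7174072265625, 23.798545837402344), 30.25167465209961)
[ 0.56795312 -0.33206075]
above t 5.72 u,v,z [-312.9  -104.72   99.85] F along/across/z [-0.93  0.38  1.03] open 0.04 gf 0.0
down False t 6.97 u,v,z [-313.3  -105.53   34.61] F along/across/z [0.56 0.22 1.4 ] open 0.04 gf 0.0
grip t 7.43 u,v,z [-313.08 -105.09   34.05] F along/across/z [-0.09 -0.06  0.2 ] open -0.0001 gf 0.0
lift t 8.15 u,v,z [-313.12 -105.13   75.29] F along/across/z [ 0.52 -0.02 -0.37] open 0.0001 gf 0.0
```

View pics/g.png

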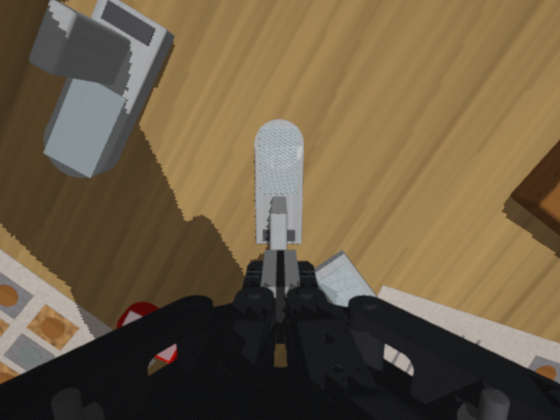

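The grip missed: the fingers shut to 0, and the blade at (278,220) stands ahead of them at (280,290). I'll check where the carrier is now against the TCP's projection.

```bash
python3 - <<'E'
from h import *
grab('wrist'); im,P=cloud('wrist'); z=np.load('wrist.npz'); K,T=z['K'],z['T']; e=np.array(observe()['eef_pos']); print('eef',e,observe()['tcp_rot'])
for p in (e,[.568,-.332,.062]):
    q=T[:3,:3].T@(np.array(p)-T[:3,3]); print('proj',(K@q/q[2])[:2].round(1))
def f(Q,n):
    r=cv2.minAreaRect((Q[:,:2]*1000).astype(np.float32)); print(n,len(Q),np.round(r[0],1),np.round(r[1],1),round(r[2],1),np.percentile(Q[:,2],[2,50,98]).round(4))
m=np.zeros((420,560),bool); m[110:245,245:312]=1
f(P[m&(P[...,2]>.011)&(P[...,2]<.017)],'body'); m[:]=0;m[190:252,265:292]=1; f(P[m&(P[...,2]>.03)],'blade'); f(P[m&(P[...,2]>.058)&(P[...,2]<.07)],'top')
m[:]=0; m[255:300,255:305]=1; f(P[m&(P[...,2]>.03)],'fingers')
grab('top'); _,P=cloud('top'); X=P.reshape(-1,3)
m=(np.hypot(X[:,0]-.56,X[:,1]+.315)<.06)&(X[:,2]>.008)&(X[:,2]<.02);f(X[m],'top body'); print(observe()['time_s'])
E
```

```text
eef [ 0.5674897  -0.33170663  0.0742987 ] [-3.14113646e+00 -1.08926531e-03  2.11011125e+00]
proj [279.1 239.4]
proj [279.6 233.1]
body 4877 [ 557.9 -315.7] [34.1 89.8] 30.8 [0.0125 0.0143 0.0159]
blade 862 [ 567.  -331.1] [11.  22.7] 32.1 [0.0338 0.0613 0.1198]
top 608 [ 567.2 -331.5] [ 9.7 21.8] 31.2 [0.0595 0.0615 0.0629]
fingers 2140 [ 562.4 -322.7] [20.5  8.7] 30.8 [0.1235 0.1435 0.1613]
top body 85 [ 570.6 -301.9] [20.7 89.9] 60.5 [0.0091 0.014  0.019 ]
8.3
```

```bash
python3 - <<'E'
from h import *
im,P=cloud('wrist'); e=np.array(observe()['eef_pos']); d=np.array([np.cos(2.11),np.sin(2.11)])
for r in range(190,420,7): 
    print(r,[(int(((P[r,c,:2]-e[:2])@d)*1000),int(((P[r,c,:2]-e[:2])@[-d[1],d[0]])*1000),int(P[r,c,2]*1000)) for c in (262,272,279,286,296) if np.isfinite(P[r,c,0])], im[r,279])
cv2.imwrite('pics/gc.png',cv2.resize(im[180:320,200:360],(800,700))[:600,:,::-1])
E
```

```text
190 [(15, 12, 13), (15, 5, 14), (15, 0, 15), (15, -4, 14), (15, -11, 14)] [158 168 171]
197 [(10, 12, 13), (9, 5, 13), (11, 0, 17), (9, -4, 12), (10, -11, 13)] [130 131 131]
204 [(4, 12, 12), (10, 4, 34), (10, 0, 37), (10, -4, 35), (4, -12, 13)] [113 114 115]
211 [(0, 12, 13), (10, 4, 53), (10, 0, 54), (10, -4, 54), (0, -12, 14)] [113 114 114]
218 [(-5, 12, 13), (8, 4, 61), (8, 0, 62), (8, -4, 61), (-5, -12, 12)] [165 166 167]
225 [(-11, 12, 13), (4, 4, 61), (4, 0, 61), (4, -4, 61), (-11, -12, 13)] [165 166 168]
232 [(-16, 12, 14), (0, 4, 60), (0, 0, 62), (0, -4, 61), (-16, -12, 14)] [165 165 166]
239 [(-21, 12, 14), (-5, 4, 59), (-4, 0, 61), (-4, -4, 61), (-21, -12, 13)] [166 167 168]
246 [(-32, 13, 0), (-9, 4, 61), (-8, 0, 61), (-9, -4, 61), (-32, -13, 0)] [165 166 167]
253 [(-38, 13, 0), (11, 2, 121), (11, 0, 121), (11, -2, 121), (11, -7, 123)] [24 24 25]
260 [(-44, 13, 0), (11, 2, 129), (11, 0, 130), (11, -2, 129), (11, -6, 130)] [21 23 23]
267 [(7, 6, 126), (11, 2, 136), (11, 0, 136), (11, -2, 136), (11, -6, 136)] [22 22 24]
274 [(7, 6, 134), (11, 2, 142), (11, 0, 142), (11, -2,
[... 1075 characters left out ...]
 [(10, 3, 188), (-8, 1, 165), (-143, 0, 0), (-142, -5, 0), (10, -4, 188)] [70 56 35]
372 [(11, 3, 191), (11, 1, 191), (10, 0, 190), (10, -1, 191), (10, -4, 190)] [12 14 16]
379 [(11, 3, 193), (11, 1, 193), (11, 0, 193), (12, -1, 194), (11, -3, 193)] [15 15 16]
386 [(11, 3, 195), (11, 1, 195), (11, 0, 196), (10, -1, 195), (11, -3, 196)] [19 18 20]
393 [(11, 3, 198), (11, 1, 197), (11, 0, 197), (10, -1, 196), (11, -3, 198)] [16 15 18]
400 [(11, 3, 199), (12, 1, 200), (11, 0, 199), (11, -1, 199), (10, -3, 198)] [14 15 14]
407 [(11, 3, 200), (11, 1, 201), (11, 0, 200), (11, -1, 201), (10, -3, 200)] [17 18 19]
414 [(11, 2, 202), (11, 1, 202), (10, 0, 202), (11, -1, 202), (10, -3, 201)] [13 14 15]
```

View pics/gc.png

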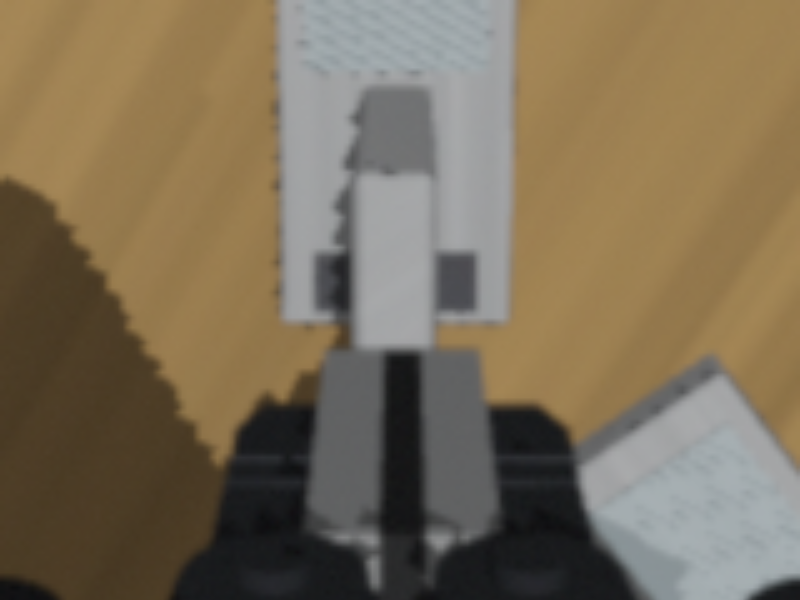

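The depth profile settles it. The pads' lower edge sits at z ≈ 0.118 while the reported TCP is z = 0.074, so the real tips are about 43 mm higher than reported and the fingers closed above the blade. I'll correct for this, descend with a force guard and grip again.

```bash
echo "OFF=-.043   # reported TCP z minus real tip z" >> h.py
python3 - <<'E'
from h import *
b=[.5677,-.3318]
gripper_to(.04,60)
hit=move_l([*b,.036+OFF],feed=.05,max_force=6); st(f'down {hit}')
gripper_to(0,60); st('grip')
hold(.2)
move_l([*b,.085+OFF],feed=.08); st('lift')
a,_=grab('wrist'); _,P=cloud('wrist')
cv2.imwrite('pics/g2.png',a[:,:,::-1])
e=np.array(observe()['eef_pos']); d=np.array([np.cos(2.11),np.sin(2.11)])
for r in range(100,300,8):
    if np.isfinite(P[r,279,0]): print(r,int(((P[r,279,:2]-e[:2])@d)*1000),int(P[r,279,2]*1000))
E
```

```text
down False t 10.56 u,v,z [-313.03 -105.09   -6.58] F along/across/z [ 0.08  0.22 -0.28] open 0.0402 gf 0.0
grip t 10.93 u,v,z [-312.96 -104.84   -6.85] F along/across/z [0.84 0.79 1.58] open 0.0093 gf 62.0
lift t 11.9 u,v,z [-312.78 -104.57   41.87] F along/across/z [ 0.64  0.78 -2.29] open 0.0094 gf 61.5
100 75 0
108 70 0
116 66 0
124 62 63
132 59 61
140 55 63
148 51 63
156 48 63
164 44 63
172 41 64
180 37 64
188 33 63
196 29 63
204 25 64
212 21 63
220 17 62
228 13 63
236 10 66
244 11 78
252 10 87
260 10 95
268 10 102
276 10 108
284 7 109
292 4 110
```

View pics/g2.png

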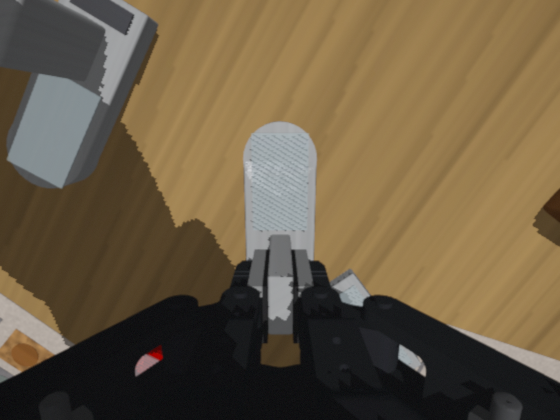

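The carrier is held level (opening 9.3 mm, grip 62 N), its nose at (280,125). Now to the porch: lower it, then feel the two walls lightly to centre it.

```bash
python3 - <<'E'
from h import *
R0=[np.pi,0,YL]
move_l([.5677,-.3318,.055],feed=.1)
movep(lane(-.069,0,.045),R0); hold(.2); st('above porch')
grab('wrist'); im,P=cloud('wrist'); cv2.imwrite('pics/p.png',im[:,:,::-1])
X=P.reshape(-1,3); u=(X[:,:2]-OL)@D; v=(X[:,:2]-OL)@N; z=X[:,2]
f=lambda A:np.percentile(A,[1,50,99]).round(4) if len(A) else None
m=(z>.055)&(z<.07)&(abs(v)<.03)&(u<.02)
for lo in (-.055,-.045,-.035): k=m&(u>lo)&(u<lo+.01); print('body',lo,f(v[k]))
print('nose u',f(u[m]))
C=(z>.0235)&(z<.029)&(abs(v)<.04)
for lo in (.02,.06,.1,.15): k=C&(u>lo)&(u<lo+.04); print('cover',f(v[k]))
E
```

```text
above porch t 13.48 u,v,z [-69.93  -0.68  45.12] F along/across/z [-0.52  0.74 -3.12] open 0.009 gf 61.6
body -0.055 [-0.0172 -0.0006  0.0158]
body -0.045 [-0.0172 -0.0006  0.0159]
body -0.035 [-0.0172 -0.0006  0.0159]
nose u [-0.0689 -0.0355 -0.0074]
cover [-0.0273  0.0083  0.0279]
cover None
cover None
cover None
```

View pics/p.png

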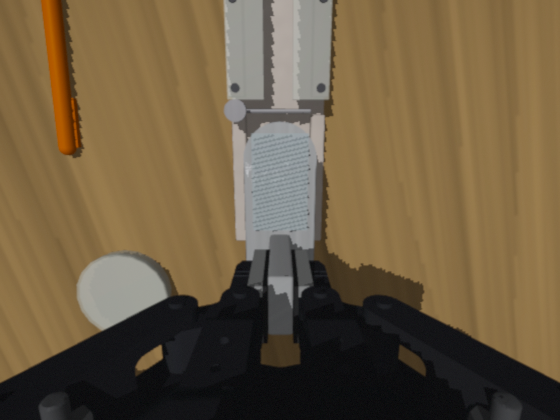

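The nose at (280,125) sits just ahead of the shut gate at row 110, and the body is parallel to the lane and centred to within 1 mm. Lowering it.

```bash
python3 - <<'E'
from h import *
R0=[np.pi,0,YL]
move_l(lane(-.071,.0004,.01),feed=.06)
st('pre'); hit=move_l(lane(-.071,.0004,-.0035),feed=.02,max_force=5); st(f'low {hit}')
h1=move_l(lane(-.071,.0044,-.0025),feed=.015,max_force=4); a=st(f'+v {h1}')
h2=move_l(lane(-.071,-.0044,-.0025),feed=.015,max_force=6); b=st(f'-v {h2}')
E
```

```text
pre t 14.27 u,v,z [-70.96   0.31   9.98] F along/across/z [ 0.14  0.54 -1.45] open 0.0089 gf 61.6
low True t 14.89 u,v,z [-71.03   0.72  -2.88] F along/across/z [-0.42  0.76  4.84] open 0.009 gf 62.7
+v True t 15.1 u,v,z [-71.08   2.92  -2.89] F along/across/z [-0.37 -0.31  2.95] open 0.0093 gf 62.5
-v True t 15.34 u,v,z [-71.12   2.75  -2.81] F along/across/z [0.37 0.91 3.86] open 0.009 gf 62.5
```

The floor is felt at the expected height, and the +y wall at v = 2.9 mm against 2.8 predicted, so the centring is right. I'll re-centre and push through the gate under a force guard.

```bash
python3 - <<'E'
from h import *
move_l(lane(-.071,.0003,-.0023),feed=.02); st('centre')
for u in (-.04,0.,.04,.065):
    h=move_l(lane(u,.0003,-.0023),feed=.04,max_force=12); o=st(f'{u} {h}')
    if h: break
E
```

```text
centre t 15.63 u,v,z [-70.96   0.56  -2.79] F along/across/z [ 0.1  -1.29 -0.66] open 0.0091 gf 61.9
-0.04 False t 16.56 u,v,z [-39.62  -0.46  -1.97] F along/across/z [-0.25 -4.06 -2.42] open 0.0088 gf 61.5
0.0 False t 17.71 u,v,z [ 0.23  0.28 -2.31] F along/across/z [ 0.75 -1.43 -2.52] open 0.0091 gf 61.5
0.04 False t 18.86 u,v,z [40.22  0.22 -2.29] F along/across/z [ 0.83 -2.15 -2.56] open 0.0089 gf 61.5
0.065 False t 19.63 u,v,z [65.45  0.21 -2.26] F along/across/z [ 1.18 -1.89 -2.03] open 0.0087 gf 61.5
```

Through the gate with low forces. Now the slow feel for the stop.

```bash
python3 - <<'E'
from h import *
u=.065
while u<.1135:
    u+=.005
    h=move_l(lane(u,.0003,-.0023),feed=.012,max_force=11); o=st(f'{u:.3f} {h}')
    if h: break
E
```

```text
0.070 False t 20.2 u,v,z [70.    0.75 -2.56] F along/across/z [-0.17 -0.13 -1.53] open 0.0087 gf 61.5
0.075 False t 20.77 u,v,z [75.08  0.29 -2.29] F along/across/z [ 0.22  1.42 -2.25] open 0.0085 gf 61.5
0.080 False t 21.33 u,v,z [80.06  0.33 -2.31] F along/across/z [ 0.26 -0.88 -1.66] open 0.0091 gf 61.5
0.085 False t 21.9 u,v,z [84.89  0.3  -2.3 ] F along/across/z [-3.5   0.4  -1.36] open 0.0088 gf 61.7
0.090 True t 22.2 u,v,z [85.23  0.77 -2.68] F along/across/z [-2.35 -0.36  2.2 ] open 0.0086 gf 62.3
```

The plunger is touched (−3.5 N near u = 85), but the stop at 85.2 isn't convincing. Pressing on.

```bash
python3 - <<'E'
from h import *
for i in range(3):
    e=observe()['eef_pos']; u0=(np.array(e[:2])-OL)@D
    h=move_l(lane(u0+.003,.0003,-.0023),feed=.008,max_force=14); st(f'{u0:.4f} {h}'); hold(.1); st('  after')
E
```

```text
0.0852 False t 22.88 u,v,z [85.41  0.57 -2.2 ] F along/across/z [-13.33   1.85   6.24] open 0.0088 gf 62.7
  after t 22.98 u,v,z [85.42  0.57 -2.21] F along/across/z [-13.4    2.03   5.6 ] open 0.0091 gf 62.7
0.0854 False t 23.23 u,v,z [85.46  0.55 -2.19] F along/across/z [-12.94   2.52   6.86] open 0.0088 gf 62.8
  after t 23.32 u,v,z [85.43  0.56 -2.19] F along/across/z [-13.23   2.04   6.05] open 0.009 gf 62.8
0.0854 False t 23.57 u,v,z [85.43  0.53 -2.16] F along/across/z [-13.56   2.68   6.82] open 0.009 gf 62.8
  after t 23.68 u,v,z [85.42  0.52 -2.14] F along/across/z [-13.6    2.17   5.55] open 0.0086 gf 62.8
```

It is rigid at u = 85.4 under 13 N, about 5 mm after the plunger was first met (above 80.1), so the plunger is flush. That puts the origin near 105.4, within 97..131. I'll ease off, release, rise and look.

```bash
python3 - <<'E'
from h import *
move_l(lane(.0857,.0004,-.0026),feed=.01); st('eased')
gripper_to(.04); st('open')
move_l(lane(.0857,.0004,.06),feed=.08); st('up')
move_l(lane(-.01,0.,.16),feed=.15); hold(.3); st('away')
grab('wrist'); im,P=cloud('wrist'); cv2.imwrite('pics/end.png',im[:,:,::-1])
X=P.reshape(-1,3); u=(X[:,:2]-OL)@D; v=(X[:,:2]-OL)@N; z=X[:,2]
f=lambda A:np.percentile(A,[1,50,99]).round(4) if len(A) else None
m=(z>.063)&(z<.072)&(abs(v)<.01)&(u>.05)&(u<.12); print('blade top u,v,z',f(u[m]),f(v[m]),f(z[m]))
m=(z>.012)&(z<.02)&(abs(v)<.02)&(abs(u)<.004); print('gate',m.sum(),f(u[m]),f(v[m]))
E
```

```text
eased t 24.1 u,v,z [85.28  0.56 -2.53] F along/across/z [-5.85  2.16  3.68] open 0.0093 gf 62.4
open t 24.5 u,v,z [86.08  0.49 -2.71] F along/across/z [-0.04  0.52  0.37] open 0.0398 gf 0.0
up t 25.43 u,v,z [85.56  0.89 59.5 ] F along/across/z [1.23 0.63 1.19] open 0.04 gf 0.0
away t 26.81 u,v,z [ -9.63   0.33 159.45] F along/across/z [ 0.3   0.11 -0.13] open 0.0396 gf 0.0
blade top u,v,z [0.0731 0.085  0.0962] [-0.0047 -0.0002  0.0051] [0.0635 0.0656 0.0673]
gate 99 [-0.001   0.001   0.0013] [-0.0182  0.0005  0.0183]
```

View pics/end.png

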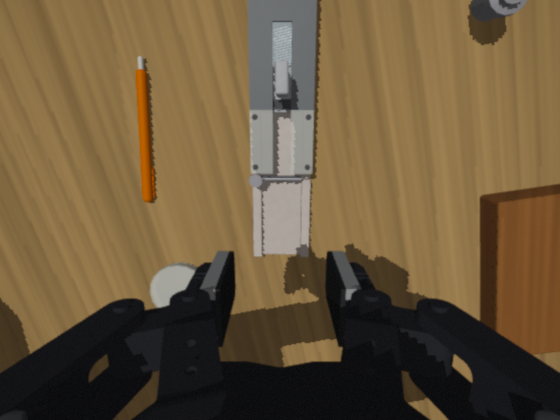

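The gate is shut at (280,178), with its leaf at u ≈ 0 across the whole lane. The blade at (282,85) rests upright at u = 85, where it met the stop. The other things are in place and the arm is clear.

```bash
python3 -c "
from h import *
print(job_done())"
```

```text
the job is handed in; nothing more can be done
None
```

The carrier is home against the hidden stop, the gate is shut behind it and the job is handed in at about 27 s of 48 s; the plunger can't be seen, so pressed in flush is judged from the rigid stop at 13 N about 5 mm after first touch.

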